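# Seat a friction tuning peg

### The arm

A 6-joint arm with a two-finger parallel gripper is mounted at the origin on a cart in front of the work surface, level with it; the furniture and walls round the work are solid. World frame = base frame: x ahead of the robot, y to its left, z up, the work surface at z = 0. Lengths are in m, angles in rad, forces in N, time in s.
With the tool pointing down it reaches from about 0.25 to 0.775 m from the base axis. Payload 4 kg.
Tool frame: the origin (TCP) lies at the centre of the arm's flange, where the gripper is bolted on; the fingertips stand 199 mm ahead of it and the grasp point (between the pads) lies 180 mm ahead of it (robot.tcp_to_tips is the z of the fingertips in the tool frame, in m); z points along the fingers, y is the line along which they close (so a half turn about z gives the same grasp; the last joint's range is limited). The gripper opens to 94 mm and grips with 3 to 60 N. Pads are 16 mm wide; open, the fingers measure 119 mm over their backs; the gripper's body (75 mm by 177 mm) begins 78 mm behind the grasp point.
Start: joints at [1.243, 0.087, 1.371, -0, 1.684, -0.103], TCP at [0.123, 0.536, 0.405] pointing down, gripper open.
Joint ranges: [-3.1, 3.1], [-0.76, 2.03], [0.27, 2.55], [-1.08, 4.22], [0.17, 2.65], [-2.57, 2.57]. Speed limits (rad/s): [2.79, 2.79, 3.14, 3.14, 3.14, 3.14].

### API

Orientations are given as [roll, pitch, yaw] about the fixed x, y, z axes, in that order (R = Rz(yaw) Ry(pitch) Rx(roll)).
In Python, from bench import robot gives the robot as it stands.
- The arm moves only by the tool play_rows, never from a script. Its arguments are lists of equal length, an entry for each row: "translation": the shift along the tool's x, y, z scaled (see below), a list of three; "twist": the turn, a rotation vector about the tool's x, y, z scaled (see below), a list of three; "gripper": the opening, from -1 (shut) to 1 (fully open). A call has 1 to 8 rows; each row shifts and turns the commanded pose from where the row before left it, along the tool's axes as they then stand; what a row does not reach is not made up. The controller multiplies each number of a shift by 0.04 m and each number of a turn by 0.1 rad. A row lasts 1/10 s, in which the tool goes at most 50 mm and 8.59 degrees, less where a joint would pass 70% of its speed; a pose out of reach is approached as far as the arm can. A call with a number of a shift or a turn outside -1 to 1 is refused whole. A call with a gripper value outside its range is refused whole. The fingers move at their own pace and stop on an object; the grip force is fixed at half the most. Time passes only in rows, so rows that do not move let the fingers close. It gives the time, the measured TCP pose, the force, the opening and the grip force at its end, in the units of the state.
- robot.get_obs(): the state, without advancing time (a new reading comes with each control period).
- robot.snapshot(name): name is "scene" or "top" or "wrist"; returns the picture (420x560x3 uint8, red, green, blue); there is no depth.
- robot.camera_model(name): a dict with "camera_matrix" (3x3 intrinsics, pixels), "rvec" (rotation vector, rad) and "tvec" (3), from world to camera coordinates, as OpenCV has them. Camera axes: x right, y down, z forward; pixel columns grow to the right and rows downward; lengths in m; the calibration is good to about 2 mm. A picture is of the moment at which its call begins: read the wrist's pose just before it. camera_model takes no time and is no camera call; for the wrist camera it gives the pose at the moment of the call.
- robot.close_job(): hands the job in; it is judged then, once.
Trained networks look in the newest picture that a camera, given by its name, has taken for a name from the list of things; names that differ only in an ending like _2 or _b are one class to them, and where a whole thing is asked for, a point or a joint stands for the part that bears it (a point fixed in the world has none). Each returns a list of dicts, best first, with "score" (0 to 1); they miss things now and then, are a little off and sometimes report something else, mostly with a low value. They report only what shows in the picture. A call takes as long as a camera call.
- robot.recognise(name, camera): "centre" ([x, y, z] in m, in world coordinates, good to about 4 mm: the middle of the surface that is visible of it).
- robot.spot_point(name, camera): "centre" ([x, y, z] in m, in world coordinates, good to about 4 mm: a listed point, or the origin of a listed thing).
The state is a dict: "time": time; "joint_positions": joint angles; "qvel": joint speeds; "joint_torque": joint torques, N m; "tool_pos": TCP position; "ee_rot": TCP orientation; "wrist_force": force on the tool from outside, world axes, zero at the start; "wrist_torque": the same for the moment, N m; "width": finger opening in m; "finger_force": force on a finger pad.
Only numpy, scipy, OpenCV 4.12 (cv2) and the standard library are available. Lean on these libraries where they do the work, as an engineer would, in place of code of your own. Each camera call takes 0.05 s, during which the arm holds its last target. There are 200 camera calls.

### The job

Fit the loose friction peg to the headstock: lift it out of its wooden stand and set it upright in the empty tapered hole with its flat wing crosswise to the headstock. Then turn it a quarter turn while pressing it down with about a kilogram's push (10 to 15 N), all through the turn, until its wing lies along the inlaid centre line like that of the peg already fitted, and let go. It must stay wedged firmly in the hole by itself, but do not drive it so hard that the wood would split, and leave the things lying around where they are.

Things in the scene. Friction and masses are not known exactly. Their poses are not given: they have to be found in the camera images.
- peg_wing (a point): centre of the flat wing of the loose peg (dark wing and collar, pale tapered shank). x along the wing's 32 mm length, y across its 10 mm thickness, z up; the wing is 24 mm high and both ends are alike. Grasp it here across y with some 60 N. Below the wing: a 9 mm thick stem 12 mm long, then the collar, 26 mm across, 4 mm thick, its underside 28 mm below this point
- peg: the same peg as a whole, 88 mm tall, 90 g; origin at the shank's lower end, 76 mm below peg_wing, axes as there. The shank, 48 mm long below the collar, tapers from 19.9 to 14 mm across. It starts upright in its stand, collar resting on the stand's top
- hole (a point): centre of the mouth of the empty hole, 52 mm above the desk; x along the centre line to the neck, z up. Through hole, 21 mm wide at the mouth, then tapered like the peg. Hand-reamed: the peg first touches with peg_wing anywhere 51 to 37 mm above here. Turned under push it goes 1 to 5 mm deeper and holds; pressed without turning it wedges less; turned without push it works loose
- headstock: fixed wooden headstock, back face up, 150 x 72 x 30 mm, with a neck stub, on two low rails. Origin on the desk under its middle, x along the white centre line to the neck. Empty hole at x = -30 mm; a fitted peg like the loose one at x = +48 mm, its wing along the line, its top 51 mm above the face. Turning the loose peg takes 0.1 to 0.4 N m; about 2 to 8 N more push per mm of depth
- peg_stand: light block 60 x 60 mm, 56 mm high, on a dark 84 x 74 mm foot, fixed; origin at the centre of its underside; the peg stands in the 22 mm hole in its middle
- flux_tin: round green and white tin, 52 mm across, 19 mm high; origin at the centre of its underside; leave alone
- tape_black: roll of black tape, 62 mm across, 19 mm high; origin at the centre of its underside; leave alone
- string_winder: string winder crank, red handle and black barrel, 71 x 103 x 23 mm; origin at the centre of its underside; leave alone

How it is judged:
On the way, in this order (a step that is already met when the one before it is completed fails the run):
1. the peg stands in the empty hole, upright, its wing crosswise (horizontal distance between peg_wing and hole below 0.006 m and z of peg_wing in the frame of hole below 0.06 m and angle between peg_wing's own z axis and vertical below 0.15 rad and angle between the x axis of peg_wing and the x axis of hole, either way round above 1.2 rad), for 0.2 s.
2. on its way round, the peg is under load in the hole (horizontal distance between peg_wing and hole below 0.006 m and angle between the x axis of peg_wing and the x axis of hole, either way round between 0.35 and 1.15 rad and contact force between peg and headstock above 25 N), for 0.2 s.
At the end, for the whole second after the job is handed in: the peg stands upright (within 0.07 rad) in the hole, wing along the centre line within 0.14 rad (8 degrees), at rest and let go, still wedged but not overdriven: the hole's walls press on it with 50 to 145 N in all; the bystanders are at rest (horizontal distance between peg_wing and hole below 0.004 m and z of peg_wing in the frame of hole below 0.051 m and angle between peg_wing's own z axis and vertical below 0.07 rad and angle between the x axis of peg_wing and the x axis of hole, either way round below 0.14 rad and contact force between peg and headstock between 50 and 145 N and linear speed of each of peg, flux_tin, tape_black, string_winder below 0.02 m/s); the robot touches nothing.
It fails at once if the peg is driven too hard: the hole's walls press on it with over 180 N in all (contact force between peg and headstock above 180 N).
It fails at once if a bystander is disturbed (moved over 20 mm) (distance of any of flux_tin, tape_black, string_winder from where it was at the start of the episode above 0.02 m).
It also fails if it takes over 53 s, if anything falls off the work surface, if the arm or the gripper's body presses on something with over 40 N, if the wrist force passes 120 N, or if a joint passes its speed limit or range.

## Working session

There is one attempt and no reset: what is moved stays moved. The work goes in short steps, Python scripts to look and compute and a tool call to move; the robot and the scene stay as the last step left them, time stands still between calls to the robot, and variables do not carry over. Pictures are saved under pics/ and viewed, at most 10 in all, crops included, and the job is handed in when it is done.

Besides the shell and the picture viewer there is one more tool, called after "Request:" by a JSON object that holds its "name" and its "arguments". play_rows: Moves the arm, as the interface text tells. Its arguments: {"type":"object","properties":{"translation":{"type":"array","items":{"type":"array","items":{"type":"number","minimum":-1,"maximum":1}}},"twist":{"type":"array","items":{"type":"array","items":{"type":"number","minimum":-1,"maximum":1}}},"gripper":{"type":"array","items":{"type":"number"}}},"required":["translation","twist","gripper"]}

```bash
ls; mkdir -p pics; python3 - <<'E'
from bench import robot
import cv2,numpy as np
o=robot.get_obs();print({k:np.round(v,3).tolist() for k,v in o.items()})
for c in("scene","top"):
    im=robot.snapshot(c);cv2.imwrite(f"pics/{c}0.png",im[:,:,::-1])
    for n in("peg_wing","hole","headstock","peg_stand"):
        print(c,n,[(np.round(r["centre"],4).tolist(),round(r["score"],2)) for r in robot.spot_point(n,c)[:3]])
E
```

```text
pics
{'time': 0.0, 'joint_positions': [1.243, 0.088, 1.372, 0.0, 1.684, -0.103], 'qvel': [-0.001, 0.0, 0.002, -0.0, 0.0, 0.001], 'joint_torque': [-0.0, -34.018, -30.243, 0.072, 0.033, -0.0], 'tool_pos': [0.123, 0.536, 0.404], 'ee_rot': [-3.139, -0.0, 2.917], 'wrist_force': [-1.151, -0.762, -0.676], 'wrist_torque': [0.042, -0.028, -0.038], 'finger_force': 0.0, 'width': 0.094}
scene peg_wing []
scene hole [([0.5178, 0.0097, 0.0549], 0.69)]
scene headstock [([0.5382, 0.0085, -0.0027], 0.87), ([0.682, -0.1727, -0.0003], 0.28)]
scene peg_stand [([0.4258, 0.2604, 0.0], 0.85)]
top peg_wing [([0.4277, 0.2598, 0.007], 0.68), ([0.5073, 0.007, 0.0514], 0.63), ([0.4249, 0.2588, 0.088], 0.44)]
top hole [([0.5096, 0.0073, 0.0545], 0.94)]
top headstock [([0.5409, 0.0068, -0.0023], 0.64), ([0.6818, -0.1709, -0.0011], 0.55)]
top peg_stand [([0.4271, 0.2564, 0.0004], 0.83)]
```

View pics/top0.png

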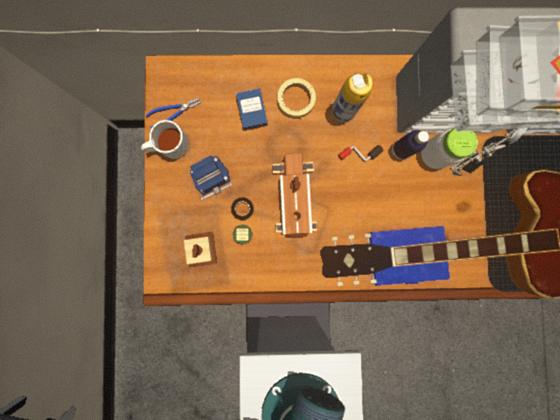

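View pics/scene0.png

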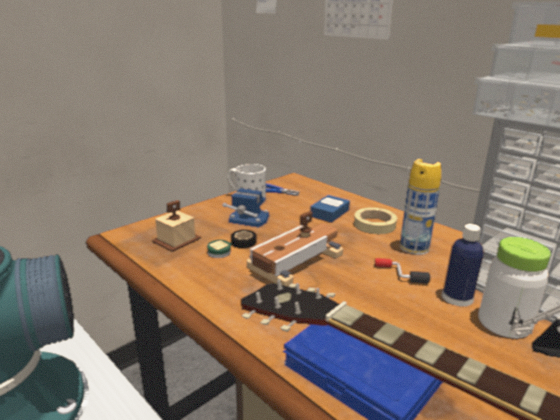

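Request:
{"name": "play_rows", "arguments": {"translation": [[-1,-0.6,0],[-1,-0.6,0],[-1,-0.6,0],[-1,-0.6,0],[-1,-0.6,0],[-1,-0.6,0],[-1,-0.6,0],[0,0,0]], "twist": [[0,0,0],[0,0,0],[0,0,0],[0,0,0],[0,0,0],[0,0,0],[0,0,0],[0,0,0]], "gripper": [1,1,1,1,1,1,1,1]}}

```text
time: 1.3
tool_pos: [0.3612, 0.3066, 0.4047]
ee_rot: [-3.14, 0.002, 2.909]
wrist_force: [-0.6, -0.2, -0.2]
width: 0.0938
finger_force: 0.0
```

```bash
cat > h.py <<'E'
from bench import robot
import cv2,numpy as np
from scipy.spatial.transform import Rotation as R
def state(): 
    o=robot.get_obs();print({k:np.round(v,4).tolist() for k,v in o.items() if k not in("qvel","joint_torque")});return o
def shot(c,f,scale=1,crop=None):
    cm=robot.camera_model(c);im=robot.snapshot(c)[:,:,::-1]
    if crop: im=im[crop[1]:crop[3],crop[0]:crop[2]]
    cv2.imwrite("pics/"+f,cv2.resize(np.ascontiguousarray(im),None,fx=scale,fy=scale,interpolation=cv2.INTER_CUBIC));return cm
def proj(cm,P): return cv2.projectPoints(np.array(P,float).reshape(-1,3),cm["rvec"],cm["tvec"],cm["camera_matrix"],None)[0].reshape(-1,2)
def ray(cm,uv,z):
    Rm=cv2.Rodrigues(np.array(cm["rvec"],float))[0];c=-Rm.T@np.array(cm["tvec"],float).ravel()
    d=Rm.T@np.linalg.inv(cm["camera_matrix"])@np.array([*uv,1.0]);return c+d*(z-c[2])/d[2]
def go(pos,yaw):
    "remaining shift (units of 40mm, tool axes) and turn (units of 0.1 rad) to TCP pos and tool yaw (tool down)"
    o=robot.get_obs();A=R.from_euler("xyz",o["ee_rot"]);B=R.from_euler("xyz",[np.pi,0,yaw])
    print("pos/yaw",np.round(o["tool_pos"],4),np.round(o["ee_rot"],4),"shift",np.round(A.inv().apply(np.array(pos)-o["tool_pos"])/.04,3),"shift-after-turn",np.round(B.inv().apply(np.array(pos)-o["tool_pos"])/.04,3),"turn",np.round((A.inv()*B).as_rotvec()/.1,3))
E
python3 - <<'E'
from h import *
state();cm=shot("wrist","w1.png")
import pickle;pickle.dump(cm,open("cm1.pkl","wb"))
for n in("peg_wing","peg_stand"): print(n,[(np.round(r["centre"],4).tolist(),round(r["score"],2)) for r in robot.spot_point(n,"wrist")[:3]])
print(proj(cm,[.427,.259,.096]))
E
```

```text
{'time': 1.3, 'joint_positions': [0.5849, -0.0838, 1.542, -0.0022, 1.6829, -0.7534], 'tool_pos': [0.3612, 0.3066, 0.4047], 'ee_rot': [-3.1405, 0.002, 2.9088], 'wrist_force': [-0.5706, -0.2487, -0.173], 'wrist_torque': [-0.0, 0.0429, -0.0206], 'finger_force': 0.0, 'width': 0.0938}
peg_wing [([0.4302, 0.262, 0.0847], 0.91), ([0.4314, 0.2561, 0.0107], 0.65)]
peg_stand [([0.4241, 0.2572, -0.0016], 0.86)]
[[240.82434751 290.72528597]]
```

View pics/w1.png

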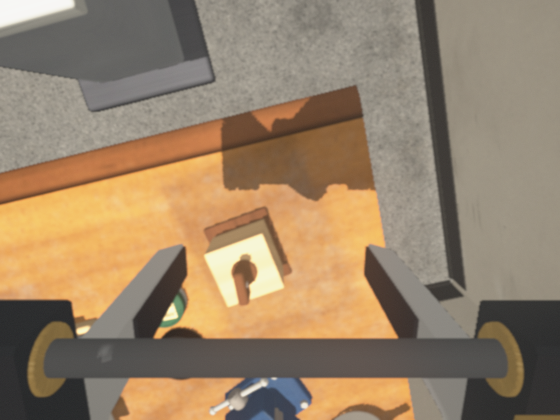

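```bash
python3 - <<'E'
import cv2
im=cv2.imread("pics/w1.png")[195:325,190:310];cv2.imwrite("pics/w1c.png",cv2.resize(im,None,fx=4.5,fy=4.5,interpolation=cv2.INTER_CUBIC))
E
```

```text
(no output)
```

View pics/w1c.png

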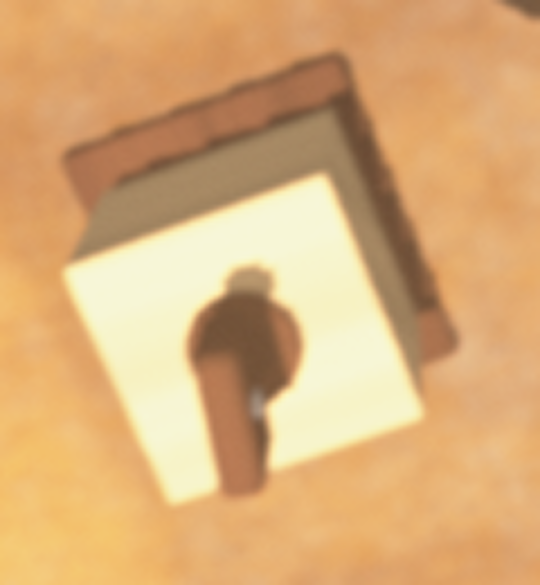

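```bash
python3 - <<'E'
from h import *
import pickle;cm=pickle.load(open("cm1.pkl","rb"))
f=lambda p:(p[0]/4.5+190-.4,p[1]/4.5+195-.4)
a,b=[ray(cm,f(p),.096) for p in((218,355),(244,490))]
print("wing",a,b,(a+b)/2,np.linalg.norm(a-b),"yaw",np.arctan2(*(b-a)[1::-1]))
c=[ray(cm,f(p),.056) for p in((65,268),(325,175),(422,412),(172,503))]
print(np.round(c,4),"mid",np.mean(c,0),[np.linalg.norm(c[i]-c[i-1]) for i in range(4)])
print("collar",ray(cm,f((246,348)),.060))
E
```

```text
wing [0.4105915  0.26083422 0.096     ] [0.43963335 0.25841689 0.096     ] [0.42511242 0.25962555 0.096     ] 0.029142283004221135 yaw -0.08304478842911672
[[0.4005 0.2253 0.056 ]
 [0.3929 0.2848 0.056 ]
 [0.4513 0.2924 0.056 ]
 [0.4602 0.2329 0.056 ]] mid [0.42622907 0.25884625 0.056     ] [np.float64(0.06020061120678288), np.float64(0.05995472213431705), np.float64(0.058875448715944134), np.float64(0.06021384589688459)]
collar [0.42582387 0.25929733 0.06      ]
```

```bash
python3 - <<'E'
from h import *
go([.4257,.2592,.264],3.058)
E
```

```text
pos/yaw [0.3579 0.3101 0.4048] [ 3.1410e+00 -6.0000e-04  2.9163e+00] shift [-1.937 -0.864  3.517] shift-after-turn [-1.794 -1.126  3.519] turn [ 0.006 -0.006 -1.417]
```

Request:
{"name": "play_rows", "arguments": {"translation": [[0,0,0],[0,0,0.1],[-0.6,-0.38,0.3],[-0.6,-0.38,0.6],[-0.6,-0.38,0.5],[0,0,0.4],[0,0,0],[0,0,0]], "twist": [[0,0,-0.7],[0,0,-0.7],[0,0,0],[0,0,0],[0,0,0],[0,0,0],[0,0,0],[0,0,0]], "gripper": [1,1,1,1,1,1,1,1]}}

```text
time: 2.25
tool_pos: [0.4252, 0.2597, 0.3289]
ee_rot: [3.141, -0.0, 3.059]
wrist_force: [1.0, 0.3, -0.1]
width: 0.0941
finger_force: 0.0
```

```bash
python3 - <<'E'
from h import *
go([.4257,.2592,.264],3.058)
shot("wrist","w2.png")
E
```

```text
pos/yaw [0.4252 0.2597 0.3289] [ 3.1413e+00 -5.0000e-04  3.0593e+00] shift [-0.015 -0.013  1.623] shift-after-turn [-0.015 -0.012  1.623] turn [ 0.003 -0.005  0.013]
```

View pics/w2.png

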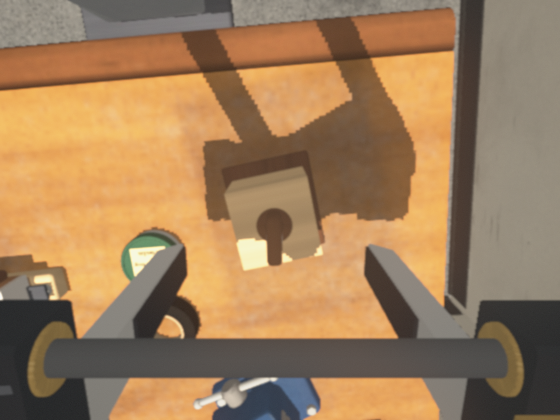

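Request:
{"name": "play_rows", "arguments": {"translation": [[0,0,0.5],[0,0,0.5],[0,0,0.4],[0,0,0.22],[0,0,0],[0,0,0],[0,0,0],[0,0,0]], "twist": [[0,0,0],[0,0,0],[0,0,0],[0,0,0],[0,0,0],[0,0,0],[0,0,0],[0,0,0]], "gripper": [1,1,1,1,1,-1,-1,-1]}}

```text
time: 3.1
tool_pos: [0.4263, 0.2586, 0.265]
ee_rot: [3.14, 0.002, 3.057]
wrist_force: [0.2, -0.8, 0.2]
width: 0.0737
finger_force: 0.0
```

Request:
{"name": "play_rows", "arguments": {"translation": [[0,0,0],[0,0,0],[0,0,0],[0,0,0],[0,0,0],[0,0,0]], "twist": [[0,0,0],[0,0,0],[0,0,0],[0,0,0],[0,0,0],[0,0,0]], "gripper": [-1,-1,-1,-1,-1,-1]}}

```text
time: 3.7
tool_pos: [0.426, 0.2584, 0.2638]
ee_rot: [3.142, -0.0, 3.057]
wrist_force: [1.3, -0.6, -0.7]
width: 0.0253
finger_force: 0.0
```

Request:
{"name": "play_rows", "arguments": {"translation": [[0,0,0],[0,0,0],[0,0,0],[0,0,0],[0,0,0]], "twist": [[0,0,0],[0,0,0],[0,0,0],[0,0,0],[0,0,0]], "gripper": [-1,-1,-1,-1,-1]}}

```text
time: 4.2
tool_pos: [0.426, 0.2584, 0.2639]
ee_rot: [3.142, 0.0, 3.057]
wrist_force: [-0.8, 1.3, -0.1]
width: 0.0095
finger_force: 30.0
```

Request:
{"name": "play_rows", "arguments": {"translation": [[0,0,-0.2],[0,0,-0.6],[0,0,-1],[0,0,-1],[0,0,0]], "twist": [[0,0,0],[0,0,0],[0,0,0],[0,0,0],[0,0,0]], "gripper": [-1,-1,-1,-1,-1]}}

```text
time: 4.7
tool_pos: [0.4268, 0.2588, 0.3835]
ee_rot: [3.135, 0.012, 3.057]
wrist_force: [-0.5, 0.5, 0.8]
width: 0.0096
finger_force: 30.0
```

```bash
python3 - <<'E'
from h import *
o=state()
go([.5,.08,.375],np.pi/2)
go([.42,.01,.375],np.pi/2)
E
```

```text
{'time': 4.7, 'joint_positions': [0.4315, -0.0257, 1.5286, 0.0, 1.6252, -1.0545], 'tool_pos': [0.4268, 0.2588, 0.3835], 'ee_rot': [3.1349, 0.0117, 3.0568], 'wrist_force': [-0.5463, 0.4539, 0.7558], 'wrist_torque': [0.0476, 0.0327, 0.0319], 'finger_force': 29.9971, 'width': 0.0096}
pos/yaw [0.4268 0.2588 0.3835] [3.1349 0.0117 3.0568] shift [-2.198 -4.302  0.209] shift-after-turn [-4.471  1.829  0.212] turn [ 0.141  0.045 14.86 ]
pos/yaw [0.4268 0.2588 0.3835] [3.1349 0.0117 3.0568] shift [-0.354 -6.215  0.174] shift-after-turn [-6.221 -0.171  0.212] turn [ 0.141  0.045 14.86 ]
```

Request:
{"name": "play_rows", "arguments": {"translation": [[-0.34,-0.94,0],[-0.34,-0.94,0],[-0.34,-0.94,0],[-0.34,-0.94,0],[-0.34,-0.94,0],[-0.34,-0.94,0],[-0.34,-0.94,0],[-0.34,-0.94,0]], "twist": [[0,0,0],[0,0,0],[0,0,0],[0,0,0],[0,0,0],[0,0,0],[0,0,0],[0,0,0]], "gripper": [-1,-1,-1,-1,-1,-1,-1,-1]}}

```text
time: 5.5
tool_pos: [0.5088, -0.0521, 0.3751]
ee_rot: [3.141, -0.001, 3.057]
wrist_force: [0.9, -0.7, -0.2]
width: 0.01
finger_force: 30.0
```

Request:
{"name": "play_rows", "arguments": {"translation": [[0,0,0],[0,0,0],[0,0,0],[0,0,0],[0,0,0],[0,0,0],[0,0,0],[0,0,0]], "twist": [[0,0,1],[0,0,1],[0,0,1],[0,0,1],[0,0,1],[0,0,1],[0,0,1],[0,0,1]], "gripper": [-1,-1,-1,-1,-1,-1,-1,-1]}}

```text
time: 6.3
tool_pos: [0.5087, -0.0505, 0.375]
ee_rot: [-3.141, -0.001, 2.253]
wrist_force: [-1.0, -0.6, -1.2]
width: 0.0097
finger_force: 30.0
```

Request:
{"name": "play_rows", "arguments": {"translation": [[0,0,0],[0,0,0],[0,0,0],[0,0,0],[0,0,0],[0,0,0],[0,0,0],[0,0,0]], "twist": [[0,0,1],[0,0,1],[0,0,1],[0,0,1],[0,0,1],[0,0,1],[0,0,0],[0,0,0]], "gripper": [-1,-1,-1,-1,-1,-1,-1,-1]}}

```text
time: 7.1
tool_pos: [0.5088, -0.0505, 0.3753]
ee_rot: [-3.141, -0.0, 1.659]
wrist_force: [-0.8, 1.0, -0.9]
width: 0.0095
finger_force: 30.0
```

```bash
python3 - <<'E'
from h import *
import pickle
o=state();cm=shot("wrist","w3.png");pickle.dump(cm,open("cm3.pkl","wb"))
print([(np.round(r["centre"],4).tolist(),round(r["score"],2)) for r in robot.spot_point("hole","wrist")[:3]],proj(cm,[.51,.0075,.052]))
print([(np.round(r["centre"],4).tolist(),round(r["score"],2)) for r in robot.spot_point("headstock","wrist")[:3]])
print([(np.round(r["centre"],4).tolist(),round(r["score"],2)) for r in robot.spot_point("peg_wing","wrist")[:3]])
E
```

```text
{'time': 7.1, 'joint_positions': [-0.2098, 0.0089, 1.5104, 0.0, 1.6233, -0.2979], 'tool_pos': [0.5088, -0.0505, 0.3753], 'ee_rot': [-3.1406, -0.0004, 1.6588], 'wrist_force': [-0.8159, 1.0327, -0.946], 'wrist_torque': [-0.1183, 0.0586, -0.0028], 'finger_force': 29.997, 'width': 0.0095}
[([0.5125, 0.0086, 0.0504], 0.9)] [[284.36247939 134.50861738]]
[([0.5405, 0.0107, 0.0015], 0.73)]
[([0.5072, -0.0489, 0.1935], 0.56)]
```

View pics/w3.png

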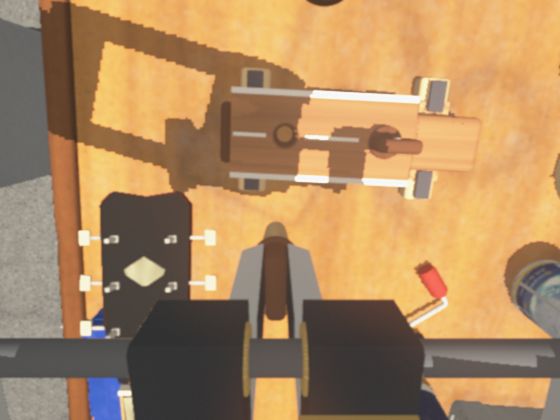

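```bash
python3 - <<'E'
import cv2
im=cv2.imread("pics/w3.png")[80:205,220:380];cv2.imwrite("pics/w3c.png",cv2.resize(im,None,fx=4.5,fy=4.5,interpolation=cv2.INTER_CUBIC))
E
```

```text
(no output)
```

View pics/w3c.png

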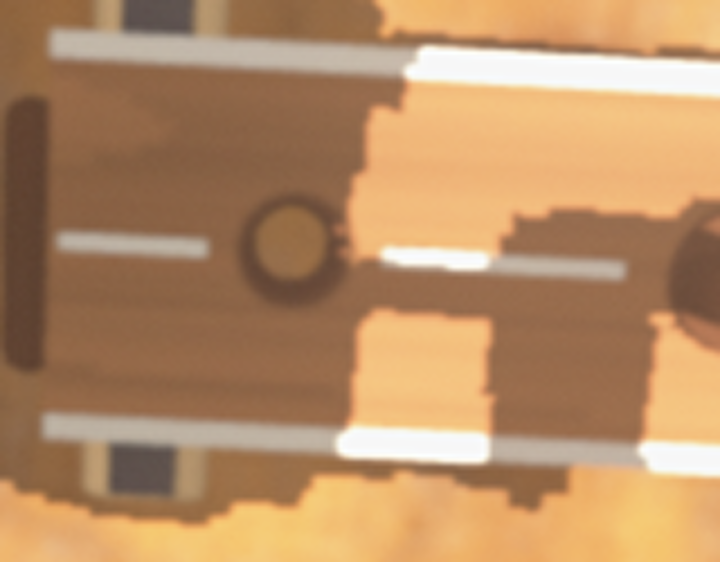

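```bash
python3 - <<'E'
from h import *
import pickle;cm=pickle.load(open("cm3.pkl","rb"))
f=lambda p:((p[0]+.5)/4.5+220-.5,(p[1]+.5)/4.5+80-.5)
a,b=[ray(cm,f(p),.052) for p in((57,241),(626,271))]
print("line",a,b,"yaw",np.arctan2(*(b-a)[1::-1]))
for q in((293,249),(293,253),(240,249),(347,251),(293,193),(293,305)):print(ray(cm,f(q),.052))
E
```

```text
line [0.4675329  0.00480278 0.052     ] [0.57116022 0.00863855 0.052     ] yaw 0.03699818019679016
[0.51032615 0.00717824 0.052     ]
[0.51039413 0.00646823 0.052     ]
[0.50073504 0.00632543 0.052     ]
[0.52013484 0.00769249 0.052     ]
[0.50938335 0.0170261  0.052     ]
[ 0.51128559 -0.00284324  0.052     ]
```

```bash
python3 - <<'E'
from h import *
go([.5103,.0069,.315],np.pi/2+.037)
E
```

```text
pos/yaw [ 0.5089 -0.0505  0.3757] [-3.1414e+00 -2.0000e-04  1.6577e+00] shift [1.425 0.16  1.518] shift-after-turn [1.432 0.089 1.518] turn [-0.002 -0.001  0.499]
```

Request:
{"name": "play_rows", "arguments": {"translation": [[0,0,0],[0.5,0.03,0],[0.5,0.03,0.3],[0.43,0.03,0.6],[0,0,0.5],[0,0,0.1],[0,0,0],[0,0,0]], "twist": [[0,0,0.5],[0,0,0],[0,0,0],[0,0,0],[0,0,0],[0,0,0],[0,0,0],[0,0,0]], "gripper": [-1,-1,-1,-1,-1,-1,-1,-1]}}

```text
time: 8.1
tool_pos: [0.5108, 0.0065, 0.3171]
ee_rot: [3.14, 0.0, 1.606]
wrist_force: [0.4, -0.1, -0.4]
width: 0.01
finger_force: 30.0
```

```bash
python3 - <<'E'
from h import *
go([.5103,.0069,.315],np.pi/2+.037);state()
cm=shot("wrist","w4.png")
shot("scene","s4.png",6,(240,190,350,285))
print(proj(cm,[[.5103,.0069,.052],[.5103,.0069,.059],[.5103,.0069,.107]]))
E
```

```text
pos/yaw [0.5108 0.0065 0.3171] [3.1396e+00 2.0000e-04 1.6064e+00] shift [ 0.011 -0.013  0.053] shift-after-turn [ 0.011 -0.013  0.053] turn [ 0.02   0.002 -0.014]
{'time': 8.1, 'joint_positions': [-0.0984, 0.0339, 1.6017, 0.0, 1.5041, -0.134], 'tool_pos': [0.5108, 0.0065, 0.3171], 'ee_rot': [3.1396, 0.0002, 1.6064], 'wrist_force': [0.3752, -0.1342, -0.3625], 'wrist_torque': [-0.0662, 0.0665, -0.0418], 'finger_force': 29.9969, 'width': 0.01}
[[274.87146732 221.98101278]
 [274.88611878 224.96036487]
 [275.01283034 250.72697186]]
```

View pics/w4.png

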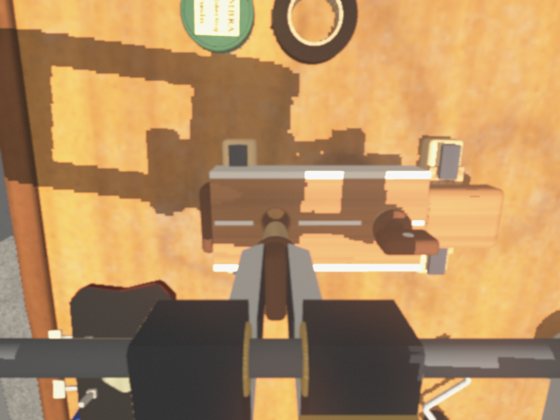

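View pics/s4.png

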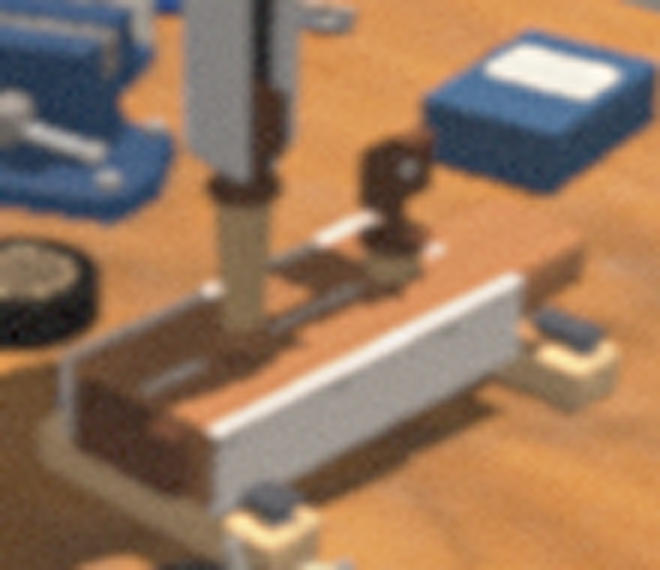

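Request:
{"name": "play_rows", "arguments": {"translation": [[0,0,0.2],[0,0,0.2],[0,0,0.15],[0,0,0.1],[0,0,0]], "twist": [[0,0,0],[0,0,0],[0,0,0],[0,0,0],[0,0,0]], "gripper": [-1,-1,-1,-1,-1]}}

```text
time: 8.7
tool_pos: [0.5106, 0.0073, 0.289]
ee_rot: [3.141, -0.002, 1.607]
wrist_force: [3.2, 3.0, -3.0]
width: 0.0099
finger_force: 30.0
```

Request:
{"name": "play_rows", "arguments": {"translation": [[0,0,0.05],[0,0,0.05],[0,0,0]], "twist": [[0,0,0],[0,0,0],[0,0,0]], "gripper": [-1,-1,-1]}}

```text
time: 9.0
tool_pos: [0.5106, 0.0073, 0.2859]
ee_rot: [3.14, -0.002, 1.607]
wrist_force: [2.2, 4.5, -0.6]
width: 0.0096
finger_force: 30.0
```

Request:
{"name": "play_rows", "arguments": {"translation": [[0.02,0.01,0.03],[0,0,0.05],[0,0,0.03],[0,0,0]], "twist": [[0,0,0],[0,0,0],[0,0,0],[0,0,0]], "gripper": [-1,-1,-1,-1]}}

```text
time: 9.4
tool_pos: [0.5109, 0.0078, 0.2813]
ee_rot: [3.141, -0.001, 1.607]
wrist_force: [1.6, 4.1, 0.9]
width: 0.0097
finger_force: 30.0
```

Request:
{"name": "play_rows", "arguments": {"translation": [[0.02,0.01,0.03],[0,0,0.03],[0,0,0]], "twist": [[0,0,0],[0,0,0],[0,0,0]], "gripper": [-1,-1,-1]}}

```text
time: 9.7
tool_pos: [0.5112, 0.0083, 0.2787]
ee_rot: [-3.141, 0.0, 1.607]
wrist_force: [0.9, 3.4, -1.1]
width: 0.0103
finger_force: 30.0
```

Request:
{"name": "play_rows", "arguments": {"translation": [[0.02,0.01,0.03],[0,0,0.03],[0,0,0]], "twist": [[0,0,0],[0,0,0],[0,0,0]], "gripper": [-1,-1,-1]}}

```text
time: 10.0
tool_pos: [0.5114, 0.009, 0.2761]
ee_rot: [-3.141, 0.001, 1.607]
wrist_force: [1.0, 1.3, -1.8]
width: 0.0096
finger_force: 30.0
```

Request:
{"name": "play_rows", "arguments": {"translation": [[0,0,0.03],[0,0,0.03],[0,0,0]], "twist": [[0,0,0],[0,0,0],[0,0,0]], "gripper": [-1,-1,-1]}}

```text
time: 10.3
tool_pos: [0.5115, 0.009, 0.2741]
ee_rot: [-3.141, 0.001, 1.607]
wrist_force: [-0.3, 0.5, 0.4]
width: 0.0103
finger_force: 30.0
```

Request:
{"name": "play_rows", "arguments": {"translation": [[0,0,0.03],[0,0,0.03],[0,0,0]], "twist": [[0,0,0],[0,0,0],[0,0,0]], "gripper": [-1,-1,-1]}}

```text
time: 10.6
tool_pos: [0.5115, 0.0091, 0.2731]
ee_rot: [3.142, 0.001, 1.607]
wrist_force: [-2.4, 0.0, 6.3]
width: 0.0096
finger_force: 30.0
```

Request:
{"name": "play_rows", "arguments": {"translation": [[0,-0.01,0.03],[0,0,0.02],[0,0,0]], "twist": [[0,0,0],[0,0,0],[0,0,0]], "gripper": [-1,-1,-1]}}

```text
time: 10.9
tool_pos: [0.5112, 0.0091, 0.2726]
ee_rot: [3.14, 0.001, 1.607]
wrist_force: [-3.7, 0.8, 12.4]
width: 0.0097
finger_force: 30.0
```

Request:
{"name": "play_rows", "arguments": {"translation": [[0,-0.01,0.01],[0,0,0.01],[0,0,0.0]], "twist": [[0,0,0.7],[0,0,0.7],[0,0,0.7]], "gripper": [-1,-1,-1]}}

```text
time: 11.2
tool_pos: [0.5111, 0.0091, 0.2718]
ee_rot: [3.138, 0.0, 1.394]
wrist_force: [-1.3, 0.8, 10.2]
width: 0.0099
finger_force: 30.0
```

Request:
{"name": "play_rows", "arguments": {"translation": [[0,0,0.04],[0,0,0.015],[0,0,0.015]], "twist": [[0,0,0.7],[0,0,0.7],[0,0,0.7]], "gripper": [-1,-1,-1]}}

```text
time: 11.5
tool_pos: [0.5114, 0.0091, 0.271]
ee_rot: [3.137, -0.001, 1.185]
wrist_force: [-4.7, 1.1, 19.9]
width: 0.0096
finger_force: 30.0
```

Request:
{"name": "play_rows", "arguments": {"translation": [[0,0,-0.03],[0,0,0],[0,0,0]], "twist": [[0,0,0.7],[0,0,0.7],[0,0,0.7]], "gripper": [-1,-1,-1]}}

```text
time: 11.8
tool_pos: [0.5115, 0.009, 0.2708]
ee_rot: [3.137, -0.002, 0.975]
wrist_force: [-0.9, 0.4, 11.2]
width: 0.01
finger_force: 30.0
```

Request:
{"name": "play_rows", "arguments": {"translation": [[0,0,0.015],[0,0,0.01],[0,0,0.01]], "twist": [[0,0,0.7],[0,0,0.7],[0,0,0.7]], "gripper": [-1,-1,-1]}}

```text
time: 12.1
tool_pos: [0.5116, 0.0089, 0.2705]
ee_rot: [3.136, -0.003, 0.765]
wrist_force: [-4.1, 0.4, 16.0]
width: 0.0102
finger_force: 30.0
```

Request:
{"name": "play_rows", "arguments": {"translation": [[0,0,0],[0,0,0],[0,0,0.005]], "twist": [[0,0,0.7],[0,0,0.7],[0,0,0.7]], "gripper": [-1,-1,-1]}}

```text
time: 12.4
tool_pos: [0.5117, 0.0087, 0.2703]
ee_rot: [3.136, -0.004, 0.555]
wrist_force: [-2.3, -0.3, 15.8]
width: 0.0102
finger_force: 30.0
```

Request:
{"name": "play_rows", "arguments": {"translation": [[0,0,0],[0,0,0],[0,0,0]], "twist": [[0,0,0.7],[0,0,0.7],[0,0,0.7]], "gripper": [-1,-1,-1]}}

```text
time: 12.7
tool_pos: [0.5118, 0.0086, 0.2701]
ee_rot: [3.137, -0.005, 0.344]
wrist_force: [-0.8, -1.3, 13.7]
width: 0.0097
finger_force: 30.0
```

Request:
{"name": "play_rows", "arguments": {"translation": [[0,0,0.01],[0,0,0],[0,0,0],[0,0,0]], "twist": [[0,0,0.76],[0,0,0.76],[0,0,0.76],[0,0,0.76]], "gripper": [-1,-1,-1,-1]}}

```text
time: 13.1
tool_pos: [0.5119, 0.0083, 0.2698]
ee_rot: [3.137, -0.007, 0.04]
wrist_force: [-1.4, -2.3, 15.2]
width: 0.0097
finger_force: 30.1
```

```bash
python3 - <<'E'
from h import *
shot("wrist","w5.png")
o=state()
E
```

```text
{'time': 13.15, 'joint_positions': [-0.0937, 0.0681, 1.6634, -0.0032, 1.4032, 1.4403], 'tool_pos': [0.5119, 0.0083, 0.2697], 'ee_rot': [3.1376, -0.0064, 0.0373], 'wrist_force': [-2.6715, -0.8068, 13.8552], 'wrist_torque': [-0.3549, 0.6147, 0.2446], 'finger_force': 30.0139, 'width': 0.0097}
```

Request:
{"name": "play_rows", "arguments": {"translation": [[0,0,-0.06],[0,0,-0.02],[0,0,0]], "twist": [[0,0,0],[0,0,0],[0,0,0]], "gripper": [-1,-1,-1]}}

```text
time: 13.45
tool_pos: [0.5118, 0.0083, 0.2698]
ee_rot: [3.138, -0.005, 0.043]
wrist_force: [3.5, -3.7, 3.3]
width: 0.0102
finger_force: 30.1
```

Request:
{"name": "play_rows", "arguments": {"translation": [[0,0,0],[0,0,0],[0,0,0],[0,0,0],[0,0,0],[0,0,0]], "twist": [[0,0,0],[0,0,0],[0,0,0],[0,0,0],[0,0,0],[0,0,0]], "gripper": [0,0,0,0,0,0]}}

```text
time: 14.05
tool_pos: [0.5107, 0.0093, 0.2685]
ee_rot: [-3.141, 0.001, 0.043]
wrist_force: [0.4, 0.3, 0.3]
width: 0.0471
finger_force: 0.0
```

Request:
{"name": "play_rows", "arguments": {"translation": [[0,0,-0.3],[0,0,-0.8],[0,0,-1],[0,0,-1],[0,0,-0.5],[0,0,0],[0,0,0]], "twist": [[0,0,0],[0,0,0],[0,0,0],[0,0,0],[0,0,0],[0,0,0],[0,0,0]], "gripper": [0,0,0,0,0,0,0]}}

```text
time: 14.75
tool_pos: [0.5106, 0.0092, 0.4128]
ee_rot: [3.142, -0.001, 0.043]
wrist_force: [0.2, 0.0, -0.5]
width: 0.0472
finger_force: 0.0
```

```bash
python3 - <<'E'
from h import *
cm=shot("wrist","w6.png");o=state()
a=robot.snapshot("scene")[190:285,240:350,::-1];w=cv2.imread("pics/w6.png")
cv2.imwrite("pics/f.png",np.hstack([cv2.resize(w,(560,420)),cv2.resize(np.ascontiguousarray(a),(230,420))]))
print([(np.round(r["centre"],4).tolist(),round(r["score"],2)) for r in robot.spot_point("peg_wing","wrist")[:3]])
u=np.array([np.cos(.037),np.sin(.037),0]);print(proj(cm,[np.array([.5112,.0085,.103])+s*u*.016 for s in(-1,1)]))
E
```

```text
{'time': 14.8, 'joint_positions': [-0.093, -0.0013, 1.4494, 0.0001, 1.6956, 1.435], 'tool_pos': [0.5105, 0.0092, 0.4114], 'ee_rot': [-3.1412, 0.0021, 0.0428], 'wrist_force': [0.5488, 0.0217, 0.1415], 'wrist_torque': [-0.039, 0.1842, 0.0149], 'finger_force': 0.0, 'width': 0.047}
[([0.5111, 0.0089, 0.0898], 0.9)]
[[275.20406347 224.70796017]
 [275.45574249 186.98271986]]
```

View pics/f.png

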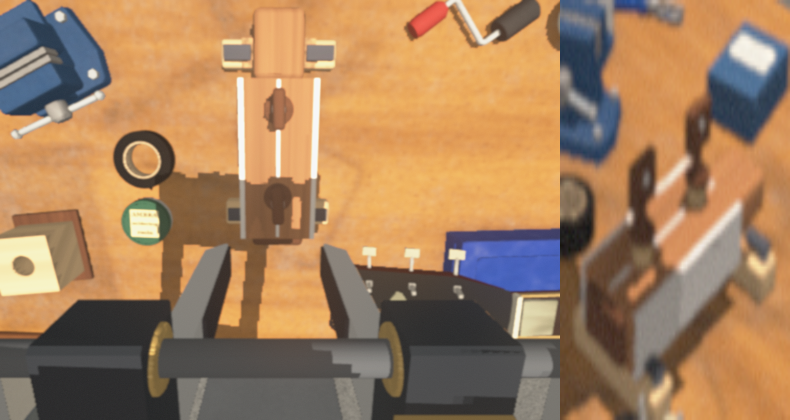

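```bash
python3 -c "
from bench import robot
print(robot.close_job())"
```

```text
the job is handed in; nothing more can be done
None
```

The peg is in the hole, upright, with its wing along the centre line, and it has been let go; I handed the job in at about 15 s, but the verdict was not shown. I pressed with about 10–16 N through the turn, apart from one reading near 20 N. The walls' final force on the peg could not be measured, but from the turning torque I estimate roughly 95 N, assuming a friction coefficient of about 0.3, which is inside the 50–145 N limits.

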